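# Refit the pump rotor and hold the reset

## Task

The roller pump has tripped because its rotor was taken off. Put the rotor back on the pump's square drive shaft, fully home, and let go of it; only then take the reset pin (the slimmest of the three tools in the white stand), reach it through the small round hole in the control panel and press the recessed reset button all the way down, firmly but without forcing it. Finish while still holding the button down with the pin in the gripper, and leave everything else on the bench as it is.

Things in the scene. Friction and masses are not known exactly. Their poses are not given: they have to be found in the camera images.
- rotor_grip (a point): Pump rotor, loose, upright on the bench: a 72 mm aluminium disc over a square hub with four white rollers; on the disc a black wing grip, a flat bar 46 mm long (x), 14 thick (y), 32 high (z, up). Point: centre of the grip, on the rotor's axis, 50 mm above the underside, 16 above the disc's top. 66 mm high over all, 250 g. Grip it from above across the 14 mm.
- rotor_bore (a point): The middle of the mouth of the rotor's square bore, at the centre of the rotor's underside. The bore is 20 mm square, 28 mm deep, blind, with its sides parallel to the wing grip's x and y; same axes as rotor_grip.
- shaft_foot (a point): Drive shaft: an upright 18 mm steel square in the horseshoe raceway on the pump. Point: foot of the square, on its axis, on a round shoulder 93 mm above the bench, where the rotor's underside rests when home. The shaft rises 26 mm, the last 6 tapering to 11 mm square. x, y normal to its sides, z up; stopped at any angle, held by its motor. Raceway: inner radius 45 mm, rim 23 mm above this point.
- stylus_handle (a point): Reset pin, loose, hanging upright in one of the stand's holes: round black handle of 16 mm diameter, 84 mm long; below it a steel pin of 6 mm diameter, 60 mm long, round end. The slimmest and tallest of the three tools. Point: centre of the handle on the axis (z, up), 102 mm above the pin's tip. 40 g. The handle's foot rests on the stand's top, 70 mm above the bench; lift 65 mm to clear it.
- stand: The white tool stand, fixed on the bench: 176 mm long (its x), 66 mm wide (its y), top at 70 mm. Origin under its centre. Three 10 mm holes in a row along its x, at -55, 0 and +55 mm; with the fingers closing along its y they stay clear of the neighbouring tools.
- reset_hole (a point): Middle of the round reset hole in the top face of the pump's control panel, level with it, 90 mm above the bench: 14 mm diameter, thin metal rim, at the panel's front outer corner, 60 mm from the round speed dial (19 mm high). x and y along the pump's edges, z up. The hole goes straight down.
- reset_button (a joint): Travel of the reset button in m: 0 up, 0.005 fully down. It springs back when let go. It takes 2 N to start it and 5 N to hold it fully down.
- button_top (a point): Centre of the top of the reset button, a 13 mm round button that fills the bottom of the reset hole, 15 mm below the panel when up.
- pump: The roller pump, fixed on the bench: a low pale box 200 mm deep (x), 290 mm wide (y), top 90 mm above the bench, with the raceway and shaft on its left half (+y) and a grey control panel on its right half (-y). Origin under its centre; its front faces the robot (-x).
- screwdriver: Bystander: screwdriver with a thick 28 mm handle in the tool stand, top 128 mm above the bench. Leave it in its hole.
- nutdriver: Bystander: nut driver with a short 34 mm ball handle in the tool stand, top 106 mm above the bench. Leave it in its hole.
- beaker: Bystander: empty glass beaker, 74 mm diameter, 88 mm high. Origin under its centre.
- jar: Bystander: amber glass jar with a white cap, 64 mm diameter, 75 mm high. Origin under its centre.
- tipbox: Bystander: closed box of pipette tips, 80 x 118 x 60 mm high. Origin under its centre.
- dish: Bystander: culture dish, 88 mm diameter, 16 mm high. Origin under its centre.
- bottle: Bystander: clear bottle with a cap, 72 mm diameter, 190 mm high, behind the pump. Origin under its centre.
- flask: Bystander: conical flask, 84 mm diameter, 116 mm high, behind the pump. Origin under its centre.
Mind the look-alikes: they are no part of the job. What is shaped like the part that bears stylus_handle but orange, purple or yellow is not meant.

How it is judged:
On the way, in this order (a step that is already met when the one before it is completed fails the run):
1. the rotor is fully home on the drive shaft, upright, and let go (z of rotor_bore in the frame of shaft_foot below 0.003 m and horizontal distance between rotor_bore and shaft_foot below 0.004 m and angle between rotor_bore's own z axis and vertical below 0.06 rad and contact force between the fingers and rotor below 0.2 N), for 0.2 s.
2. the reset button is pressed down with the pin (value of joint reset_button above 0.004 m and contact force between stylus and reset_button above 2 N), for 0.2 s.
At the end, for the whole second after the job is handed in: The reset button is held at least 4 of its 5 mm down by the reset pin (over 2 N), the pin is in the gripper's fingers, and the rotor, let go, sits upright on the shaft with its underside within 3 mm of the shoulder and within 4 mm of the axis (all of step 1 and all of step 2 and contact force between the fingers and stylus above 2 N); the arm keeps its last pose, push and grip.
It fails at once if the reset button pressed before the rotor is home (value of joint reset_button above 0.003 m and z of rotor_bore in the frame of shaft_foot above 0.006 m).
It fails at once if the reset button forced (over 40 N) (contact force between anything else and reset_button above 40 N).
It fails at once if a bystander moved by more than 30 mm (distance of any of screwdriver, nutdriver, beaker, jar, tipbox, dish, bottle, flask from where it was at the start of the episode above 0.03 m).
It also fails if it takes over 61 s, if anything falls off the work surface, if the arm or the gripper's body presses on something with over 40 N, if the wrist force passes 120 N, or if a joint passes its speed limit or range.

## Robot

A 6-joint arm with a two-finger parallel gripper is mounted at the origin on the work surface. World frame = base frame: x ahead of the robot, y to its left, z up, the work surface at z = 0. Lengths are in m, angles in rad, forces in N, time in s.
With the tool pointing down it reaches from about 0.3 to 0.775 m from the base axis. Payload 14.6 kg.
Tool frame: the origin (TCP) lies on the centre line of the jaws, within the pads' length; the fingertips stand 11 mm ahead of it and the grasp point (between the pads) lies 8 mm behind it; y points along the fingers, x is the direction in which the jaws open and shut, and the axes are right-handed (so a half turn about y gives the same grasp; the last joint's range is limited). The gripper opens to 94 mm and grips with 3 to 60 N. Pads are 16 mm wide; open, the fingers measure 119 mm over their backs; the gripper's body (75 mm by 177 mm) begins 78 mm behind the grasp point.
Start: joints at [-1.391, 0.3, 1.521, -0, 1.321, -0.067], TCP at [0.134, -0.533, 0.216] pointing down, gripper open.
Joint ranges: [-3.03, 3.03], [-0.79, 2.21], [0.23, 2.52], [-1.04, 4.18], [0, 3.07], [-2.55, 2.55]. Speed limits (rad/s): [2.22, 2.22, 2.57, 3.14, 3.14, 3.14].

## Interface

Orientations are given as [roll, pitch, yaw] about the fixed x, y, z axes, in that order (R = Rz(yaw) Ry(pitch) Rx(roll)).
In Python, from station import ctrl, imaging gives the robot as it stands. The module is installed in compiled form; this text tells all that it offers.
- The arm moves only by the tool apply_moves, never from a script. Its argument "deltas" is a list of rows, each an object with "dp": the shift along the tool's x, y, z in m, a list of three; "roll": the turn about the tool's y in rad; "grip": the closure, from -1 (fully open) to 1 (shut). In form: [{"dp": [tx, ty, tz], "roll": roll, "grip": grip}, ...]. A call has 1 to 10 rows; each row shifts and turns the commanded pose from where the row before left it, along the tool's axes as they then stand; what a row does not reach is not made up. A row lasts 1/8 s, in which the tool goes at most 62.5 mm and 10.7 degrees, less where a joint would pass 70% of its speed; a pose out of reach is approached as far as the arm can. A call with a gripper value outside its range is refused whole. The fingers move at their own pace and stop on an object; "newtons" is the grip in N (left out, the last holds). Time passes only in rows, so rows that do not move let the fingers close. It gives the time, the measured TCP pose, the force and the opening at its end, in the units of the state.
- ctrl.get_obs(): the state, without advancing time (a new reading comes with each control period).
- imaging.camera(name): name is "side" or "top" or "wrist"; returns the picture (400x640x3 uint8, blue, green, red); there is no depth.
- imaging.camera_info(name): a dict with "K" (3x3 intrinsics, pixels), "D" ([k1, k2, p1, p2, k3] as OpenCV has them; the pictures are not rectified), "world_from_camera" (4x4, takes a point from camera to world coordinates). Camera axes: x right, y down, z forward; pixel columns grow to the right and rows downward; lengths in m; the calibration is good to about 2 mm. A picture is of the moment at which its call begins: read the wrist's pose just before it. camera_info takes no time and is no camera call; for the wrist camera it gives the pose at the moment of the call.
- ctrl.hand_in(): hands the job in, once; it reports no verdict.
The state is a dict: "time_s": time; "qpos": joint angles; "joint_vel": joint speeds; "tau": joint torques, N m; "ee_pos": TCP position; "eef_rot": TCP orientation; "force": force on the tool from outside, world axes, zero at the start; "moment": the same for the moment, N m; "grip_width": finger opening in m.
Only numpy, scipy, OpenCV 4.12 (cv2) and the standard library are available. Lean on these libraries where they do the work, as an engineer would, in place of code of your own. Each camera call takes 0.05 s, during which the arm holds its last target. There are 200 camera calls.

## Working session

There is one attempt and no reset: what is moved stays moved. The work goes in short steps, Python scripts to look and compute and a tool call to move; the robot and the scene stay as the last step left them, time stands still between calls to the robot, and variables do not carry over. Pictures are saved under pics/ and viewed, about 8 in all and at most 12, crops included, and the job is handed in when it is done.

Besides the shell and the picture viewer there is one more tool, called after ">>>" by a JSON object that holds its "name" and its "arguments". apply_moves: Moves the arm, as the interface text tells. Its arguments: {"type":"object","properties":{"deltas":{"type":"array"},"newtons":{"type":"number"}},"required":["deltas"]}

```bash
mkdir -p pics
cat > h.py <<'E'
import numpy as np, cv2
from station import ctrl, imaging
def snap(n,f):
    i=imaging.camera_info(n); im=imaging.camera(n); cv2.imwrite(f'pics/{f}.png',im); np.savez(f'pics/{f}.npz',K=np.array(i['K']),D=np.array(i['D']),T=np.array(i['world_from_camera'])); return im
def ray(f,uv):
    d=np.load(f'pics/{f}.npz'); p=cv2.undistortPoints(np.array(uv,float).reshape(1,1,2),d['K'],d['D']).ravel()
    T=d['T']; v=T[:3,:3]@np.array([p[0],p[1],1]); return T[:3,3],v/np.linalg.norm(v)
def atz(f,uv,z):
    o,v=ray(f,uv); return o+v*(z-o[2])/v[2]
def tri(*obs):
    A=np.zeros((3,3));b=np.zeros(3);R=[ray(*x) for x in obs]
    for o,v in R: P=np.eye(3)-np.outer(v,v);A+=P;b+=P@o
    X=np.linalg.solve(A,b); return X,[float(np.linalg.norm((np.eye(3)-np.outer(v,v))@(X-o))) for o,v in R]
def proj(f,X):
    d=np.load(f'pics/{f}.npz');T=np.linalg.inv(d['T']);
    return cv2.projectPoints(np.array(X,float).reshape(-1,1,3),cv2.Rodrigues(T[:3,:3])[0],T[:3,3],d['K'],d['D'])[0].reshape(-1,2)
E
python3 - <<'E'
from h import *
a=snap('top','t0');b=snap('side','s0');snap('wrist','w0')
cv2.imwrite('pics/ts.png',cv2.resize(np.vstack([a,b]),(0,0),fx=.75,fy=.75))
np.set_printoptions(precision=4,suppress=True)
o=ctrl.get_obs();print(o)
for n in('top','side','wrist'):
    i=imaging.camera_info(n);print(n,np.array(i['world_from_camera']),np.array(i['K'])[0,0])
E
```

```text
{'time_s': 0.15, 'qpos': array([-1.3906,  0.3004,  1.5214,  0.    ,  1.3207, -0.0666]), 'joint_vel': array([ 0.0007, -0.0016, -0.0025,  0.0002,  0.0006,  0.0006]), 'tau': array([  0.0003, -53.1959, -35.2823,   0.0708,   0.0236,  -0.0001]), 'ee_pos': array([ 0.1343, -0.5331,  0.216 ]), 'eef_rot': array([-1.5707,  0.0009, -1.324 ]), 'force': array([-0.3138, -0.0285,  0.9864]), 'moment': array([ 0.0124, -0.0341,  0.0068]), 'grip_width': 0.09391736353232821}
top [[-0.0169 -0.998   0.0606  0.5183]
 [-0.9997  0.018   0.0172 -0.0325]
 [-0.0183 -0.0603 -0.998   0.9947]
 [ 0.      0.      0.      1.    ]] 362.9734512821327
side [[ 0.8868 -0.2957  0.3551  0.1882]
 [-0.462  -0.5463  0.6987 -0.7794]
 [-0.0127 -0.7837 -0.621   0.776 ]
 [ 0.      0.      0.      1.    ]] 457.65148944703344
wrist [[ 0.2444 -0.9357 -0.2546  0.2087]
 [-0.9697 -0.2358 -0.0642 -0.5142]
 [-0.      0.2626 -0.9649  0.3829]
 [ 0.      0.      0.      1.    ]] 342.0581844081621
```

View pics/t0.png

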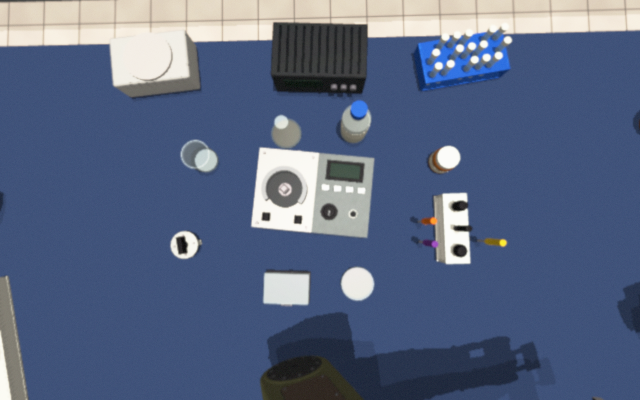

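View pics/s0.png

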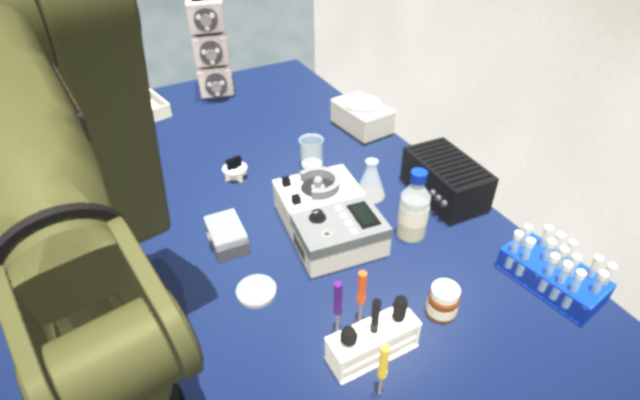

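The top view (first viewed) shows the rotor at (184,244), shaft at (285,188), reset hole at (353,214) and the middle-slot black stylus near (461,228). The side view (second viewed) shows the rotor grip at (234,161), shaft at (318,182), reset hole at (327,233) and stylus top at (377,301). I get rough positions from these.

Run:
```python
from h import *
np.set_printoptions(precision=4,suppress=True)
for n,t,s in (('grip',(182,244),(234,161)),('shafttop',(285,188),(318,181)),('hole',(353,214),(327,233)),('stylus top',(459,228),(377,301)),('tall?',(461,206),(400,299)),('beaker',(205,160),(311,163))):
    print(n,*tri(('t0',t),('s0',s)))
T=np.load('pics/w0.npz')['T'];o=ctrl.get_obs()
y=o['eef_rot'][2];R=np.array([[np.cos(y),0,-np.sin(y)],[np.sin(y),0,np.cos(y)],[0,-1,0]])
print('cam in tool',R.T@(T[:3,3]-o['ee_pos']),R.T@T[:3,:3])
a=cv2.imread('pics/t0.png');c=lambda u,v,r=32:cv2.resize(a[v-r:v+r,u-r:u+r],(400,400),interpolation=cv2.INTER_CUBIC)
b=cv2.imread('pics/s0.png');
cv2.imwrite('pics/v1.png',np.hstack([c(184,244),c(300,195,64)]))
```

```text
grip [0.4763 0.3444 0.0568] [0.0008703618096565338, 0.0008703618096564756]
shafttop [0.6118 0.0695 0.1095] [0.00035850928612512714, 0.00035850928612508225]
hole [ 0.5469 -0.0975  0.0916] [0.001008314818933338, 0.0010083148189329978]
stylus top [ 0.5122 -0.3441  0.1353] [0.005421926960156723, 0.005421926960156534]
tall? [ 0.5613 -0.3535  0.1235] [0.001936730106448899, 0.0019367301064492355]
beaker [0.7054 0.3035 0.0018] [0.0003638693723471045, 0.00036386937234724045]
cam in tool [-0.0002 -0.1669  0.0767] [[ 1.      0.0001 -0.0001]
 [ 0.0002 -0.2626  0.9649]
 [ 0.0001 -0.9649 -0.2626]]
```

View pics/v1.png

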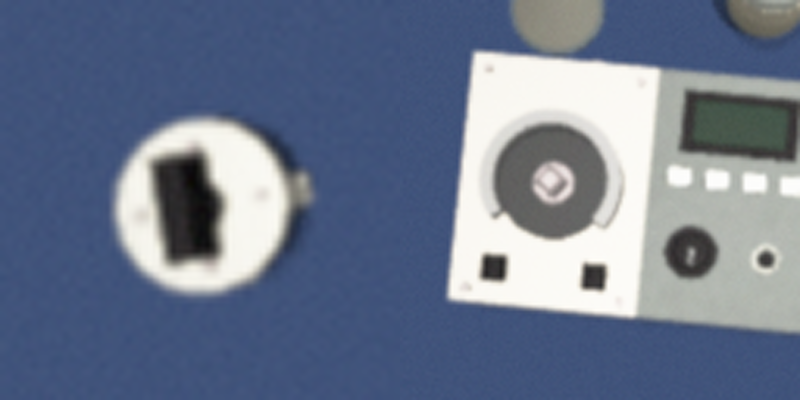

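The crop (third viewed) shows the grip's long axis near world x (about 8° off) and the shaft as a diamond, roughly 45° to the pump. I'll fly past the stand and pump for closer views.

>>> {"name": "apply_moves", "arguments": {"deltas": [{"dp": [-0.0134, -0.0105, 0.0454], "roll": 0, "grip": -1}, {"dp": [-0.0134, -0.0105, 0.0454], "roll": 0, "grip": -1}, {"dp": [-0.0134, -0.0105, 0.0454], "roll": 0, "grip": -1}, {"dp": [-0.0134, -0.0105, 0.0454], "roll": 0, "grip": -1}, {"dp": [-0.0134, -0.0105, 0.0454], "roll": 0, "grip": -1}, {"dp": [-0.0134, -0.0105, 0.0454], "roll": 0, "grip": -1}, {"dp": [-0.0134, -0.0105, 0.0454], "roll": 0, "grip": -1}, {"dp": [-0.0134, -0.0105, 0.0454], "roll": 0, "grip": -1}, {"dp": [0, 0, 0], "roll": 0, "grip": -1}, {"dp": [0, 0, 0], "roll": 0, "grip": -1}]}}

```text
time_s: 1.4
ee_pos: [0.46, -0.3408, 0.2999]
eef_rot: [-1.571, 0.001, -1.324]
force: [-0.6, -0.4, -0.4]
grip_width: 0.094
```

```bash
python3 -c "
from h import *
snap('wrist','w1');print(ctrl.get_obs()['ee_pos'])"
```

```text
[ 0.45963409 -0.34108439  0.29999739]
```

View pics/w1.png

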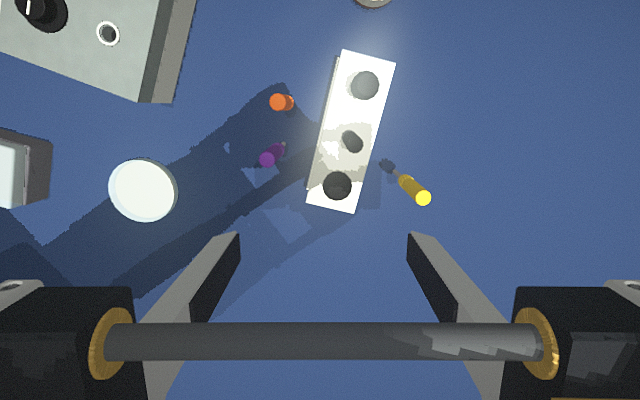

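The wrist view (fourth viewed) shows the stylus in the middle hole with its top near (356,147), the screwdriver at (365,86), the ball at (337,185) and the reset hole at (108,33).

>>> {"name": "apply_moves", "arguments": {"deltas": [{"dp": [-0.0426, 0.0071, 0.0181], "roll": 0, "grip": -1}, {"dp": [-0.0426, 0.0071, 0.0181], "roll": 0, "grip": -1}, {"dp": [-0.0426, 0.0071, 0.0181], "roll": 0, "grip": -1}, {"dp": [-0.0426, 0.0071, 0.0181], "roll": 0, "grip": -1}, {"dp": [-0.0426, 0.0071, 0.0181], "roll": 0, "grip": -1}, {"dp": [-0.0426, 0.0071, 0.0181], "roll": 0, "grip": -1}, {"dp": [-0.0426, 0.0071, 0.0181], "roll": 0, "grip": -1}, {"dp": [0, 0, 0], "roll": 0, "grip": -1}, {"dp": [0, 0, 0], "roll": 0, "grip": -1}]}}

```text
time_s: 2.58
ee_pos: [0.5101, -0.0216, 0.2508]
eef_rot: [-1.571, -0.0, -1.325]
force: [-0.1, -0.4, 0.4]
grip_width: 0.094
```

```bash
python3 -c "
from h import *
snap('wrist','w2');print(ctrl.get_obs()['ee_pos'])"
```

```text
[ 0.51016067 -0.02181434  0.25086175]
```

View pics/w2.png

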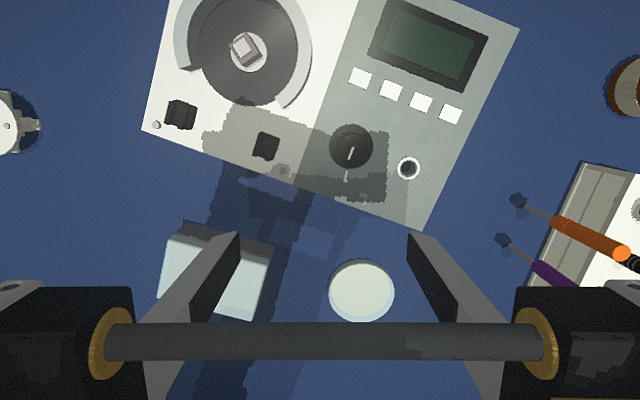

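The pump view (fifth viewed) shows the shaft top near (246,47) and the hole at (408,168). On to the rotor.

>>> {"name": "apply_moves", "arguments": {"deltas": [{"dp": [-0.0465, 0.01, -0.0025], "roll": 0, "grip": -1}, {"dp": [-0.0465, 0.01, -0.0025], "roll": 0, "grip": -1}, {"dp": [-0.0465, 0.01, -0.0025], "roll": 0, "grip": -1}, {"dp": [-0.0465, 0.01, -0.0025], "roll": 0, "grip": -1}, {"dp": [-0.0465, 0.01, -0.0025], "roll": 0, "grip": -1}, {"dp": [-0.0465, 0.01, -0.0025], "roll": 0, "grip": -1}, {"dp": [-0.0465, 0.01, -0.0025], "roll": 0, "grip": -1}, {"dp": [-0.0465, 0.01, -0.0025], "roll": 0, "grip": -1}, {"dp": [0, 0, 0], "roll": 0.115, "grip": -1}, {"dp": [0, 0, 0], "roll": 0, "grip": -1}]}}

```text
time_s: 3.88
ee_pos: [0.4007, 0.3346, 0.1708]
eef_rot: [-1.571, -0.0, -1.439]
force: [-0.2, 1.1, 0.4]
grip_width: 0.094
```

Run:
```python
from h import *
np.set_printoptions(precision=4,suppress=True)
w3=snap('wrist','w3');o=ctrl.get_obs();print(o['ee_pos'],o['eef_rot'],o['qpos'])
def up(im,f,u,v,r): return cv2.resize(im[max(0,v-r):v+r,u-r:u+r],(400,400),interpolation=cv2.INTER_CUBIC)
p=proj('w3',[[.476,.344,.05]])[0];u,v=np.round(p).astype(int);print(u,v)
w2=cv2.imread('pics/w2.png')
v=max(v,70);cv2.imwrite('pics/v2.png',np.hstack([up(w3,'w3',u,v,70),up(w2,'w2',248,50,25)]));print('crop origin',u-70,v-70,'scale',400/140,'; shaft 223,25 x8')
```

```text
[0.4008 0.3344 0.1709] [-1.5706  0.     -1.4382] [ 0.6253  0.2804  1.6562 -0.0001  1.2047  2.0635]
324 107
crop origin 254 37 scale 2.857142857142857 ; shaft 223,25 x8
```

View pics/v2.png

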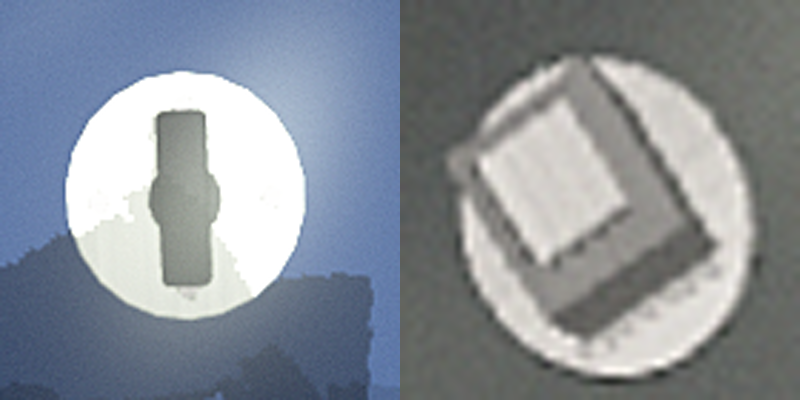

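The crop (sixth viewed) shows the grip bar with end midpoints at crop (181.5,112) and (187,285), the disc centre at (186,195), the shaft's top-face corners, and the shoulder circle centred at (606,216).

Run:
```python
from h import *
np.set_printoptions(precision=4,suppress=True)
g=lambda c,z:atz('w3',((c[0]+.5)/2.857-.5+254,(c[1]+.5)/2.857-.5+37),z)
s=lambda c,z:atz('w2',((c[0]-400+.5)/8-.5+223,(c[1]+.5)/8-.5+25),z)
a,b=g((181.5,112),.066),g((187,285),.066);print('bar',a,b,'mid',(a+b)/2,'len',np.linalg.norm(a-b),'yaw',np.arctan2(*(a-b)[1::-1]))
c=g((186,195),.034);print('disc',c,'r',np.linalg.norm(g((306,195),.034)-c))
F=[s(p,.119) for p in((562,95),(628,207),(545,262),(478,160))]
print('shaft top',np.mean(F,0),[ (np.linalg.norm(F[i]-F[i-1]).round(4),np.degrees(np.arctan2(*(F[i]-F[i-1])[1::-1])).round(1)) for i in range(4)])
c=s((606,216),.093);print('shoulder',c,'r',np.linalg.norm(s((752,216),.093)-c))
for e in((585,338),(712,245)),((585,62),(712,243)):
    q=[s(p,.1) for p in e];d=q[1]-q[0];print('edge',np.linalg.norm(d),np.degrees(np.arctan2(d[1],d[0])))
print('hole',tri(('w2',(408,168)),('t0',(353,214))),atz('w2',(408,168),.09),atz('w1',(108,33),.09))
print('stylus',tri(('w1',(356,147)),('w2',(0,0)))[0] if 0 else atz('w1',(356,147),.154),atz('w1',(347,134),.07))
q=[atz('w1',p,.07) for p in((343,50),(395,63),(354,214),(307,200))];print('stand',np.array(q),np.mean(q,0))
```

```text
bar [0.4974 0.3519 0.066 ] [0.4534 0.3448 0.066 ] mid [0.4754 0.3484 0.066 ] len 0.04458596167007323 yaw 0.1604345391157314
disc [0.4769 0.3485 0.034 ] r 0.03588115012493518
shaft top [0.6123 0.0715 0.119 ] [(np.float64(0.0106), np.float64(-41.8)), (np.float64(0.0118), np.float64(-135.7)), (np.float64(0.0101), np.float64(134.8)), (np.float64(0.0112), np.float64(46.8))]
shoulder [0.6127 0.0717 0.093 ] r 0.015955772094036733
edge 0.017010219108894407 -42.551893752708914
edge 0.021528702664534285 -130.49787679517743
hole (array([ 0.5468, -0.0981,  0.0835]), [0.0007796821074448212, 0.000779682107445083]) [ 0.5482 -0.0967  0.09  ] [ 0.5484 -0.0978  0.09  ]
stylus [ 0.5065 -0.3598  0.154 ] [ 0.5108 -0.356   0.07  ]
stand [[ 0.5949 -0.3286  0.07  ]
 [ 0.5961 -0.3864  0.07  ]
 [ 0.4203 -0.3894  0.07  ]
 [ 0.4235 -0.3299  0.07  ]] [ 0.5087 -0.3586  0.07  ]
```

>>> {"name": "apply_moves", "arguments": {"deltas": [{"dp": [0, 0, 0], "roll": -0.028, "grip": -1}, {"dp": [-0.001, 0, 0.0385], "roll": 0, "grip": -1}, {"dp": [-0.001, 0, 0.0385], "roll": 0, "grip": -1}, {"dp": [0, 0.05, 0], "roll": 0, "grip": -1}, {"dp": [0, 0.05, 0], "roll": 0, "grip": -1}, {"dp": [0, 0.022, 0], "roll": 0, "grip": -1}, {"dp": [0, 0, 0], "roll": 0, "grip": -1}, {"dp": [0, 0, 0], "roll": 0, "grip": 1}, {"dp": [0, 0, 0], "roll": 0, "grip": 1}, {"dp": [0, 0, 0], "roll": 0, "grip": 1}], "newtons": 25}}

```text
time_s: 5.18
ee_pos: [0.4761, 0.3497, 0.0496]
eef_rot: [-1.57, 0.001, -1.411]
force: [0.3, -0.2, -1.0]
grip_width: 0.0671
```

>>> {"name": "apply_moves", "arguments": {"deltas": [{"dp": [0, 0, 0], "roll": 0, "grip": 1}, {"dp": [0, 0, 0], "roll": 0, "grip": 1}, {"dp": [0, 0, 0], "roll": 0, "grip": 1}, {"dp": [0, 0, 0], "roll": 0, "grip": 1}]}}

```text
time_s: 5.68
ee_pos: [0.4758, 0.3496, 0.0487]
eef_rot: [-1.571, -0.0, -1.411]
force: [-0.6, -0.5, -0.9]
grip_width: 0.0273
```

>>> {"name": "apply_moves", "arguments": {"deltas": [{"dp": [0, 0, 0], "roll": 0, "grip": 1}, {"dp": [0, 0, 0], "roll": 0, "grip": 1}, {"dp": [0, 0, 0], "roll": 0, "grip": 1}, {"dp": [0, -0.02, 0], "roll": 0, "grip": 1}, {"dp": [0, -0.04, 0], "roll": 0, "grip": 1}, {"dp": [0, -0.05, 0], "roll": 0, "grip": 1}, {"dp": [0, -0.042, 0], "roll": 0, "grip": 1}, {"dp": [0, 0, 0], "roll": 0, "grip": 1}]}}

```text
time_s: 6.68
ee_pos: [0.4766, 0.3501, 0.2037]
eef_rot: [-1.566, 0.002, -1.411]
force: [-0.1, 0.1, -2.5]
grip_width: 0.0136
```

>>> {"name": "apply_moves", "arguments": {"deltas": [{"dp": [0, 0, 0], "roll": -0.163, "grip": 1}, {"dp": [0, 0, 0], "roll": -0.163, "grip": 1}, {"dp": [0, 0, 0], "roll": -0.163, "grip": 1}, {"dp": [0, 0, 0], "roll": -0.163, "grip": 1}, {"dp": [0.0483, 0, -0.0308], "roll": 0, "grip": 1}, {"dp": [0.0483, 0, -0.0308], "roll": 0, "grip": 1}, {"dp": [0.0483, 0, -0.0308], "roll": 0, "grip": 1}, {"dp": [0.0483, 0, -0.0308], "roll": 0, "grip": 1}, {"dp": [0.0483, 0, -0.0308], "roll": 0, "grip": 1}, {"dp": [0.0483, 0, -0.0308], "roll": 0, "grip": 1}]}}

```text
time_s: 7.92
ee_pos: [0.5585, 0.0142, 0.199]
eef_rot: [-1.572, 0.002, -0.759]
force: [1.5, -0.0, -2.4]
grip_width: 0.0138
```

>>> {"name": "apply_moves", "arguments": {"deltas": [{"dp": [0, 0, 0], "roll": 0, "grip": 1}, {"dp": [0, 0, 0], "roll": 0, "grip": 1}, {"dp": [0, 0, 0], "roll": 0, "grip": 1}]}}

```text
time_s: 8.3
ee_pos: [0.5585, 0.0171, 0.2002]
eef_rot: [-1.571, 0.001, -0.758]
force: [0.6, -1.0, -2.8]
grip_width: 0.0141
```

Run:
```python
from h import *
np.set_printoptions(precision=4,suppress=True)
w=snap('wrist','w4');o=ctrl.get_obs();print(o['ee_pos'],o['eef_rot'],o['qpos'])
p=proj('w4',[[.6125,.0716,.119],[.6125,.0716,.093]]);print(p)
u,v=np.round(p[0]).astype(int);r=28;v=max(v,r)
c=cv2.resize(w[v-r:v+r,u-r:u+r],(400,400),interpolation=cv2.INTER_CUBIC)
full=cv2.resize(w,(400,250));pad=np.zeros((150,400,3),np.uint8)
cv2.imwrite('pics/v3.png',np.hstack([np.vstack([full,pad]),c]));print('crop',u-r,v-r,400/56)
```

```text
[0.5586 0.0171 0.2004] [-1.5711  0.0005 -0.7574] [-0.0349  0.3331  1.5155  0.0001  1.2935  0.7225]
[[325.5522 105.8108]
 [325.3017 105.7633]]
crop 298 78 7.142857142857143
```

View pics/v3.png

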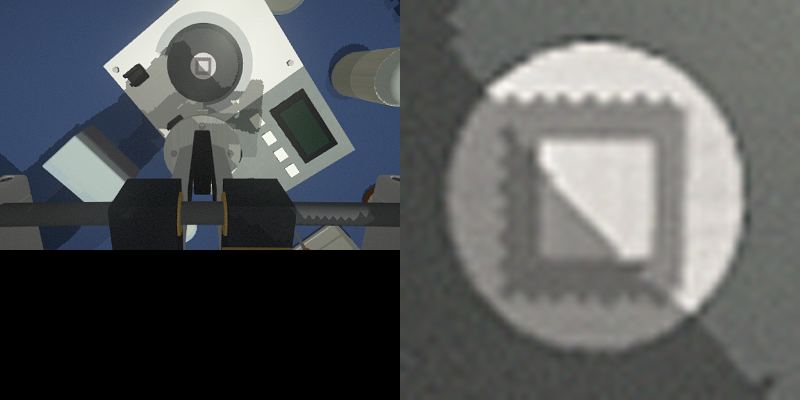

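The combined picture (seventh viewed) shows the shaft square aligned with the tool axes, its top centre at crop (597,200), 0.4 px from prediction. I'll check how the rotor sits in the hand with one crop.

Run:
```python
from h import *
np.set_printoptions(precision=4,suppress=True)
w=cv2.imread('pics/w4.png')
y=-.7574;ex=np.array([np.cos(y),np.sin(y),0]);ez=np.array([-np.sin(y),np.cos(y),0]);T=np.array([.5586,.0171,.2004])
zt=T[2]-.049+.034
C=T*[1,1,0]+[0,0,zt]
t=np.linspace(0,2*np.pi,73)
P=proj('w4',[C+.036*(np.cos(a)*ex+np.sin(a)*ez) for a in t])
g=[C+[0,0,.032]+sx*.007*ex+sz*.023*ez for sx,sz in((1,1),(1,-1),(-1,-1),(-1,1))]
Q=proj('w4',g)
x0,y0,x1,y1=240,160,420,300;s=4
c=cv2.resize(w[y0:y1,x0:x1],None,fx=s,fy=s,interpolation=cv2.INTER_CUBIC)
c=cv2.convertScaleAbs(c,alpha=1.2,beta=20)
for S,col in((P,(0,0,255)),(Q,(0,255,0))):
    cv2.polylines(c,[np.round((S+.5-[x0,y0])*s-.5).astype(int)],True,col,1)
print(c.shape,proj('w4',[C]));cv2.imwrite('pics/v4.png',c)
```

```text
(560, 720, 3) [[323.1616 245.1312]]
```

View pics/v4.png

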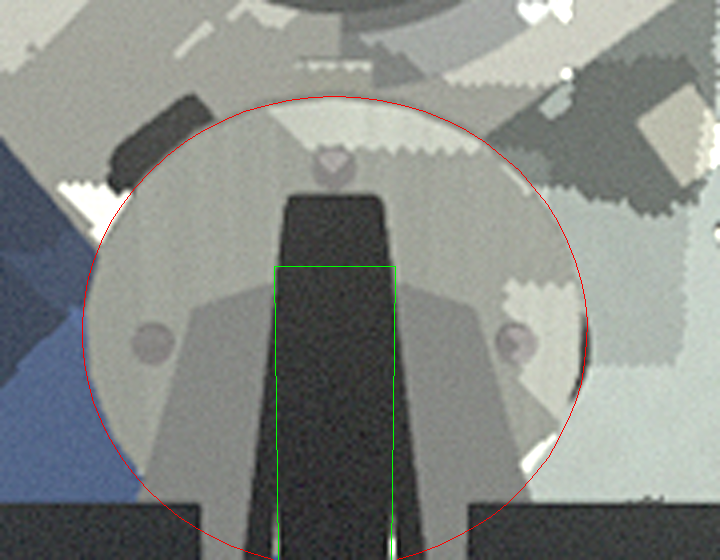

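The overlay (eighth viewed) shows the predicted disc circle matching the held rotor to under 1 px, so the rotor is on the tool axis. Moving over the shaft.

>>> {"name": "apply_moves", "arguments": {"deltas": [{"dp": [0.0005, 0, 0.0256], "roll": 0, "grip": 1}, {"dp": [0.0005, 0, 0.0256], "roll": 0, "grip": 1}, {"dp": [0.0005, 0, 0.0257], "roll": 0, "grip": 1}, {"dp": [0, 0.013, 0], "roll": 0, "grip": 1}, {"dp": [0, 0.013, 0], "roll": 0, "grip": 1}, {"dp": [0, 0, 0], "roll": 0, "grip": 1}, {"dp": [0, 0, 0], "roll": 0, "grip": 1}, {"dp": [0, 0, 0], "roll": 0, "grip": 1}]}}

```text
time_s: 9.35
ee_pos: [0.613, 0.0706, 0.1753]
eef_rot: [-1.57, -0.001, -0.759]
force: [-0.2, -0.1, -2.8]
grip_width: 0.0135
```

>>> {"name": "apply_moves", "arguments": {"deltas": [{"dp": [0, 0.004, 0], "roll": 0, "grip": 1}, {"dp": [0, 0, 0], "roll": 0, "grip": 1}, {"dp": [0, 0, 0], "roll": 0, "grip": 1}]}}

```text
time_s: 9.72
ee_pos: [0.6129, 0.0708, 0.1708]
eef_rot: [-1.571, -0.0, -0.759]
force: [-1.0, 0.3, -2.4]
grip_width: 0.0141
```

Run:
```python
from h import *
np.set_printoptions(precision=4,suppress=True)
a=[]
for i in range(4): imaging.camera('side') if i else snap('side','s5');o=ctrl.get_obs();a.append(np.r_[o['ee_pos'],o['eef_rot'],o['force']])
a=np.array(a);print(a[:,:3]);m=a.mean(0);print(m)
d=np.array([.6125,.0720])-m[:2];y=m[5];print('tx',d@[np.cos(y),np.sin(y)],'tz',d@[-np.sin(y),np.cos(y)])
```

```text
[[0.6129 0.0708 0.1708]
 [0.6129 0.0708 0.1708]
 [0.6129 0.0708 0.1708]
 [0.6129 0.0708 0.1708]]
[ 0.6129  0.0708  0.1708 -1.5707 -0.0001 -0.759   0.2514  0.2495 -2.2906]
tx -0.0011416550712951736 tz 0.0005919296857221727
```

>>> {"name": "apply_moves", "arguments": {"deltas": [{"dp": [-0.0011, 0, 0.0006], "roll": 0, "grip": 1}, {"dp": [0, 0.004, 0], "roll": 0, "grip": 1}, {"dp": [0, 0.004, 0], "roll": 0, "grip": 1}, {"dp": [0, 0.004, 0], "roll": 0, "grip": 1}, {"dp": [0, 0, 0], "roll": 0, "grip": 1}]}}

```text
time_s: 10.55
ee_pos: [0.6123, 0.0719, 0.1582]
eef_rot: [-1.571, 0.001, -0.759]
force: [0.8, -1.0, -2.7]
grip_width: 0.0138
```

>>> {"name": "apply_moves", "arguments": {"deltas": [{"dp": [0, 0.005, 0], "roll": 0, "grip": 1}, {"dp": [0, 0.005, 0], "roll": 0, "grip": 1}, {"dp": [0, 0.004, 0], "roll": 0, "grip": 1}, {"dp": [0, 0.001, 0], "roll": 0, "grip": 1}, {"dp": [0, 0, 0], "roll": 0, "grip": 1}]}}

```text
time_s: 11.18
ee_pos: [0.6125, 0.072, 0.1438]
eef_rot: [-1.571, 0.0, -0.759]
force: [-1.5, -0.3, -2.5]
grip_width: 0.0136
```

Free so far; now feel for the shoulder.

>>> {"name": "apply_moves", "arguments": {"deltas": [{"dp": [0, 0.001, 0], "roll": 0, "grip": 1}, {"dp": [0, 0.001, 0], "roll": 0, "grip": 1}, {"dp": [0, 0, 0], "roll": 0, "grip": 1}]}}

```text
time_s: 11.55
ee_pos: [0.6126, 0.072, 0.1418]
eef_rot: [-1.571, -0.0, -0.759]
force: [-0.1, -0.1, -2.9]
grip_width: 0.0138
```

>>> {"name": "apply_moves", "arguments": {"deltas": [{"dp": [0, 0.001, 0], "roll": 0, "grip": 1}, {"dp": [0, 0, 0], "roll": 0, "grip": 1}]}}

```text
time_s: 11.8
ee_pos: [0.6127, 0.072, 0.1415]
eef_rot: [-1.57, -0.001, -0.759]
force: [-2.5, -0.1, 4.9]
grip_width: 0.0138
```

Contact at TCP z 0.1415, where home was expected. Releasing.

>>> {"name": "apply_moves", "arguments": {"deltas": [{"dp": [0, 0, 0], "roll": 0, "grip": -0.2}, {"dp": [0, 0, 0], "roll": 0, "grip": -0.2}, {"dp": [0, 0, 0], "roll": 0, "grip": -0.2}, {"dp": [0, 0, 0], "roll": 0, "grip": -0.2}, {"dp": [0, 0, 0], "roll": 0, "grip": -0.2}, {"dp": [0, -0.04, 0], "roll": 0, "grip": -0.2}, {"dp": [0, -0.06, 0], "roll": 0, "grip": -0.2}, {"dp": [0, 0, -0.05], "roll": 0, "grip": -0.2}, {"dp": [0, 0, -0.03], "roll": 0, "grip": -0.2}, {"dp": [0, 0, 0], "roll": 0, "grip": -0.2}]}}

```text
time_s: 13.05
ee_pos: [0.5568, 0.0129, 0.2414]
eef_rot: [-1.57, -0.001, -0.761]
force: [-0.1, 0.5, 0.2]
grip_width: 0.0562
```

Run:
```python
from h import *
np.set_printoptions(precision=4,suppress=True)
w=snap('wrist','w6');o=ctrl.get_obs();print(o['ee_pos'],o['eef_rot'],o['qpos'])
t=np.linspace(0,2*np.pi,73)
x0,y0,x1,y1=220,20,440,185;s=3.5
c=cv2.resize(w[y0:y1,x0:x1],None,fx=s,fy=s,interpolation=cv2.INTER_CUBIC)
for z,col in((.127,(0,0,255)),(.135,(0,255,0))):
    P=proj('w6',[[.6125+.036*np.cos(a),.072+.036*np.sin(a),z] for a in t])
    cv2.polylines(c,[np.round((P+.5-[x0,y0])*s-.5).astype(int)],True,col,1)
cv2.imwrite('pics/v5.png',c)
```

```text
[0.5575 0.0137 0.2412] [-1.5702 -0.0005 -0.76  ] [-0.0412  0.2987  1.4647  0.0001  1.3774  0.7188]
```

View pics/v5.png

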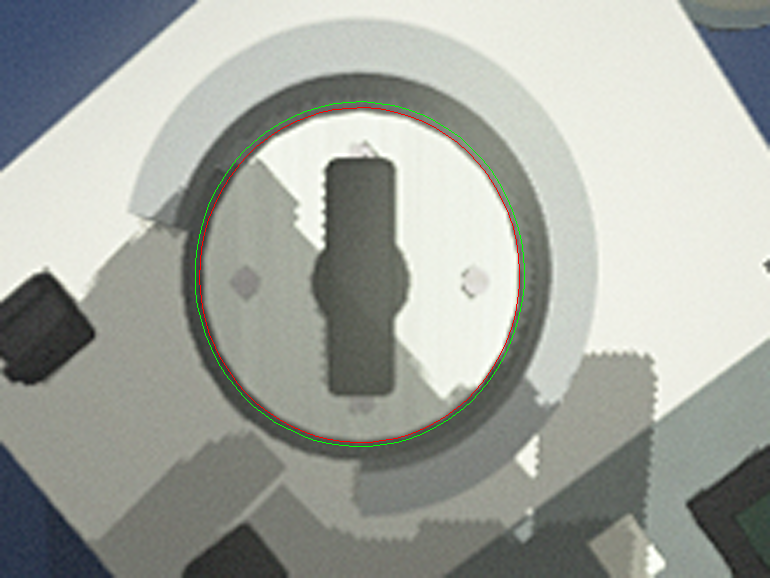

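The ninth picture shows the rotor seated: its disc matches the circle for home height (z 0.127). Now over to the stand.

>>> {"name": "apply_moves", "arguments": {"deltas": [{"dp": [0, -0.01, 0], "roll": 0.16, "grip": -0.2}, {"dp": [0, -0.02, 0], "roll": 0.16, "grip": -0.1}, {"dp": [0, 0, 0], "roll": 0.16, "grip": 0}, {"dp": [0, 0, 0], "roll": 0.16, "grip": 0.1}, {"dp": [0, 0, 0], "roll": 0.158, "grip": 0.2}]}}

```text
time_s: 13.72
ee_pos: [0.5581, 0.0148, 0.2705]
eef_rot: [-1.571, 0.0, -1.561]
force: [0.2, -0.3, 0.1]
grip_width: 0.0381
```

>>> {"name": "apply_moves", "arguments": {"deltas": [{"dp": [0.0529, 0, -0.0186], "roll": 0, "grip": 0.3}, {"dp": [0.0529, 0, -0.0186], "roll": 0, "grip": 0.3}, {"dp": [0.0529, 0, -0.0186], "roll": 0, "grip": 0.3}, {"dp": [0.0529, 0, -0.0186], "roll": 0, "grip": 0.3}, {"dp": [0.0529, 0, -0.0186], "roll": 0, "grip": 0.3}, {"dp": [0.0529, 0, -0.0186], "roll": 0, "grip": 0.3}, {"dp": [0.0529, 0, -0.0186], "roll": 0, "grip": 0.3}, {"dp": [0, 0, 0], "roll": 0, "grip": 0.3}, {"dp": [0, 0, 0], "roll": 0, "grip": 0.3}, {"dp": [0, 0, 0], "roll": 0, "grip": 0.3}]}}

```text
time_s: 14.98
ee_pos: [0.4332, -0.3571, 0.2708]
eef_rot: [-1.571, 0.0, -1.555]
force: [0.7, 0.6, -0.0]
grip_width: 0.0327
```

Run:
```python
from h import *
np.set_printoptions(precision=4,suppress=True)
w=snap('wrist','w7');o=ctrl.get_obs();print(o['ee_pos'],o['eef_rot'],o['qpos'])
print(proj('w7',[[.509,-.358,.154],[.509,-.358,.07]]))
print('decoys',atz('w2',(517,200),0),atz('w2',(501,240),0),atz('w1',(385,163),0))
x0,y0,x1,y1=240,20,400,200;s=3.3
cv2.imwrite('pics/v6.png',cv2.resize(w[y0:y1,x0:x1],None,fx=s,fy=s,interpolation=cv2.INTER_CUBIC))
```

```text
[ 0.4332 -0.3571  0.2709] [-1.5706 -0.0001 -1.5553] [-0.7548  0.2902  1.4073  0.0001  1.4438  0.8005]
[[325.9747 107.0606]
 [325.2767 106.7845]]
decoys [ 0.5324 -0.2674  0.    ] [ 0.477  -0.2683 -0.    ] [ 0.4815 -0.423   0.    ]
```

View pics/v6.png

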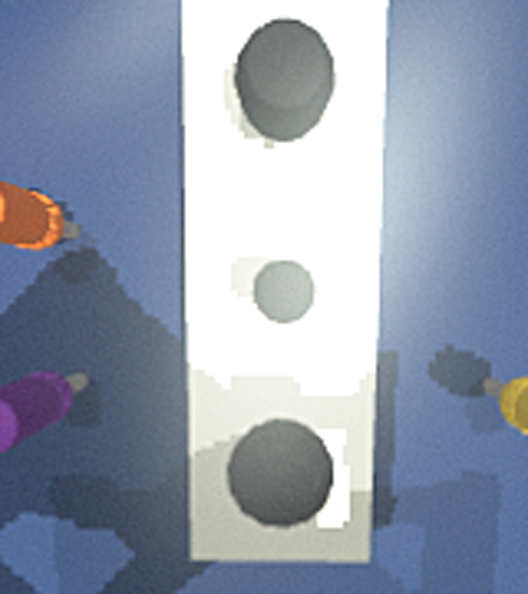

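The tenth picture shows the stylus as a grey circle in the middle hole at crop (284,291), under 1 px from prediction, with the decoys well to the sides.

>>> {"name": "apply_moves", "arguments": {"deltas": [{"dp": [0.001, 0, 0.0376], "roll": 0, "grip": 0.3}, {"dp": [0.0009, 0, 0.0376], "roll": 0, "grip": 0.3}, {"dp": [0, 0, 0], "roll": 0, "grip": 0.3}, {"dp": [0, 0.05, 0], "roll": 0, "grip": 0.3}, {"dp": [0, 0.05, 0], "roll": 0, "grip": 0.3}, {"dp": [0, 0.04, 0], "roll": 0, "grip": 0.3}, {"dp": [0, 0.027, 0], "roll": 0, "grip": 0.3}, {"dp": [0, 0, 0], "roll": 0, "grip": 0.3}, {"dp": [0, 0, 0], "roll": 0, "grip": 0.3}], "newtons": 45}}

```text
time_s: 16.15
ee_pos: [0.508, -0.3592, 0.1055]
eef_rot: [-1.569, -0.001, -1.557]
force: [-0.1, 0.9, 0.6]
grip_width: 0.0329
```

>>> {"name": "apply_moves", "arguments": {"deltas": [{"dp": [0, 0, 0], "roll": 0, "grip": 1}, {"dp": [0, 0, 0], "roll": 0, "grip": 1}, {"dp": [0, 0, 0], "roll": 0, "grip": 1}, {"dp": [0, 0, 0], "roll": 0, "grip": 1}]}}

```text
time_s: 16.65
ee_pos: [0.5079, -0.3592, 0.1046]
eef_rot: [-1.57, -0.001, -1.557]
force: [-0.9, 1.2, 6.6]
grip_width: 0.0157
```

>>> {"name": "apply_moves", "arguments": {"deltas": [{"dp": [0, -0.01, 0], "roll": 0, "grip": 1}, {"dp": [0, -0.03, 0], "roll": 0, "grip": 1}, {"dp": [0, -0.04, 0], "roll": 0, "grip": 1}, {"dp": [0, -0.04, 0], "roll": 0, "grip": 1}, {"dp": [0, 0, 0], "roll": 0, "grip": 1}]}}

```text
time_s: 17.27
ee_pos: [0.5083, -0.3596, 0.2275]
eef_rot: [-1.566, -0.004, -1.557]
force: [-0.5, 0.2, -0.9]
grip_width: 0.0154
```

>>> {"name": "apply_moves", "arguments": {"deltas": [{"dp": [-0.0437, 0, -0.0056], "roll": 0, "grip": 1}, {"dp": [-0.0437, 0, -0.0056], "roll": 0, "grip": 1}, {"dp": [-0.0437, 0, -0.0056], "roll": 0, "grip": 1}, {"dp": [-0.0437, 0, -0.0056], "roll": 0, "grip": 1}, {"dp": [-0.0437, 0, -0.0056], "roll": 0, "grip": 1}, {"dp": [-0.0437, 0, -0.0056], "roll": 0, "grip": 1}, {"dp": [0, 0, 0], "roll": 0, "grip": 1}, {"dp": [0, 0, 0], "roll": 0, "grip": 1}, {"dp": [0, 0, 0], "roll": 0, "grip": 1}]}}

```text
time_s: 18.4
ee_pos: [0.4703, -0.0981, 0.2234]
eef_rot: [-1.571, 0.0, -1.558]
force: [1.3, 0.5, -0.3]
grip_width: 0.0154
```

Run:
```python
from h import *
np.set_printoptions(precision=4,suppress=True)
w=snap('wrist','w8');o=ctrl.get_obs();T=o['ee_pos'];print(T,o['eef_rot'],o['qpos'])
H=proj('w8',[[.548,-.0973,.09]]);tp=proj('w8',[T-[0,0,.0946],T-[0,0,.0346]]);print(H,tp)
x0,y0,x1,y1=240,70,440,260;s=3.1
c=cv2.resize(w[y0:y1,x0:x1],None,fx=s,fy=s,interpolation=cv2.INTER_CUBIC)
for q in np.vstack([H,tp]): cv2.drawMarker(c,tuple(int(round(k)) for k in (q+.5-[x0,y0])*s-.5),(0,0,255),cv2.MARKER_CROSS,12,1)
cv2.imwrite('pics/v7.png',c)
```

```text
[ 0.4704 -0.098   0.2234] [-1.5713  0.0001 -1.5581] [-0.2817  0.1387  1.7009 -0.      1.3026  1.2764]
[[323.5648 104.5168]] [[323.2924 205.6876]
 [323.3892 232.6643]]
```

View pics/v7.png

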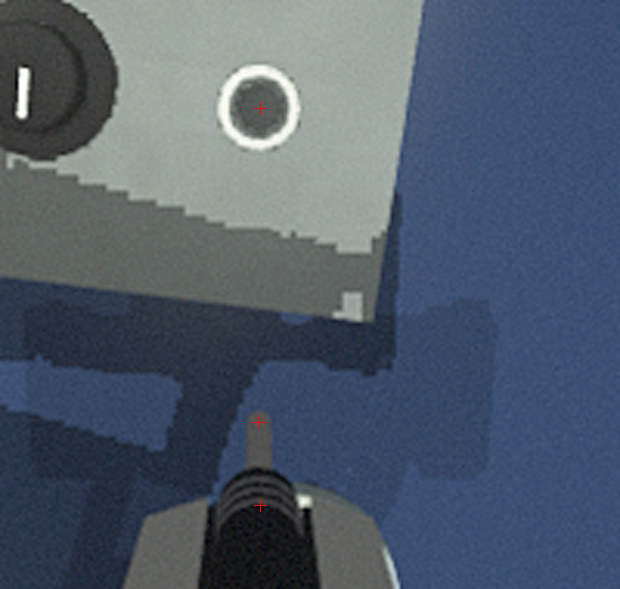

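The eleventh picture shows the hole centre within 0.3 px of prediction and the pin tip where calculated, straight in the hand. Moving over the hole.

>>> {"name": "apply_moves", "arguments": {"deltas": [{"dp": [0, 0, 0.0388], "roll": 0, "grip": 1}, {"dp": [0.0003, 0, 0.0388], "roll": 0, "grip": 1}, {"dp": [0, 0, 0], "roll": 0, "grip": 1}, {"dp": [0, 0.02, 0], "roll": 0, "grip": 1}, {"dp": [0, 0.008, 0], "roll": 0, "grip": 1}, {"dp": [0, 0, 0], "roll": 0, "grip": 1}, {"dp": [0, 0, 0], "roll": 0, "grip": 1}]}}

```text
time_s: 19.32
ee_pos: [0.548, -0.0967, 0.1965]
eef_rot: [-1.57, -0.0, -1.557]
force: [-0.1, -0.1, 0.2]
grip_width: 0.0154
```

>>> {"name": "apply_moves", "arguments": {"deltas": [{"dp": [0.0004, 0.008, 0], "roll": 0, "grip": 1}, {"dp": [0, 0.007, 0], "roll": 0, "grip": 1}, {"dp": [0, 0.007, 0], "roll": 0, "grip": 1}, {"dp": [0, 0, 0], "roll": 0, "grip": 1}, {"dp": [0, 0, 0], "roll": 0, "grip": 1}]}}

```text
time_s: 19.95
ee_pos: [0.5481, -0.0969, 0.1739]
eef_rot: [-1.571, -0.0, -1.557]
force: [0.2, -0.1, 0.2]
grip_width: 0.0158
```

>>> {"name": "apply_moves", "arguments": {"deltas": [{"dp": [0, 0.003, 0], "roll": 0, "grip": 1}, {"dp": [0, 0.002, 0], "roll": 0, "grip": 1}, {"dp": [0, 0.001, 0], "roll": 0, "grip": 1}, {"dp": [0, 0, 0], "roll": 0, "grip": 1}, {"dp": [0, 0, 0], "roll": 0, "grip": 1}]}}

```text
time_s: 20.58
ee_pos: [0.548, -0.0969, 0.1679]
eef_rot: [-1.571, -0.0, -1.557]
force: [0.1, -0.0, 2.9]
grip_width: 0.0155
```

>>> {"name": "apply_moves", "arguments": {"deltas": [{"dp": [0, 0.002, 0], "roll": 0, "grip": 1}, {"dp": [0, 0.001, 0], "roll": 0, "grip": 1}, {"dp": [0, 0, 0], "roll": 0, "grip": 1}, {"dp": [0, 0, 0], "roll": 0, "grip": 1}]}}

```text
time_s: 21.08
ee_pos: [0.5481, -0.0969, 0.1649]
eef_rot: [-1.571, -0.0, -1.557]
force: [0.2, -0.6, 4.1]
grip_width: 0.0152
```

>>> {"name": "apply_moves", "arguments": {"deltas": [{"dp": [0, 0.0006, 0], "roll": 0, "grip": 1}, {"dp": [0, 0, 0], "roll": 0, "grip": 1}, {"dp": [0, 0, 0], "roll": 0, "grip": 1}]}}

```text
time_s: 21.45
ee_pos: [0.548, -0.0969, 0.1642]
eef_rot: [-1.571, -0.0, -1.557]
force: [0.7, 0.2, 4.3]
grip_width: 0.0152
```

>>> {"name": "apply_moves", "arguments": {"deltas": [{"dp": [0, 0.0006, 0], "roll": 0, "grip": 1}, {"dp": [0, 0, 0], "roll": 0, "grip": 1}, {"dp": [0, 0, 0], "roll": 0, "grip": 1}]}}

```text
time_s: 21.82
ee_pos: [0.5481, -0.0969, 0.1639]
eef_rot: [-1.57, -0.0, -1.557]
force: [-0.3, 0.1, 7.0]
grip_width: 0.0154
```

Bottomed out: the force jumped and the travel stopped. A touch more for margin, then one last look.

>>> {"name": "apply_moves", "arguments": {"deltas": [{"dp": [0, 0.0003, 0], "roll": 0, "grip": 1}, {"dp": [0, 0, 0], "roll": 0, "grip": 1}, {"dp": [0, 0, 0], "roll": 0, "grip": 1}, {"dp": [0, 0, 0], "roll": 0, "grip": 1}]}}

```text
time_s: 22.32
ee_pos: [0.5481, -0.0969, 0.1638]
eef_rot: [-1.57, -0.0, -1.557]
force: [-1.9, -0.0, 8.3]
grip_width: 0.0152
```

Run:
```python
from h import *
b=snap('side','s9');f=[]
for i in range(4): imaging.camera('top');o=ctrl.get_obs();f.append(o['force'][2].round(1))
print(f,o['ee_pos'],o['grip_width'],o['time_s'])
cv2.imwrite('pics/v8.png',cv2.resize(b[120:320,210:480],None,fx=2.9,fy=2.9,interpolation=cv2.INTER_CUBIC))
```

```text
[np.float64(7.5), np.float64(9.4), np.float64(8.9), np.float64(8.8)] [ 0.54814388 -0.09693194  0.16376912] 0.01542428078437805 22.575
```

View pics/v8.png

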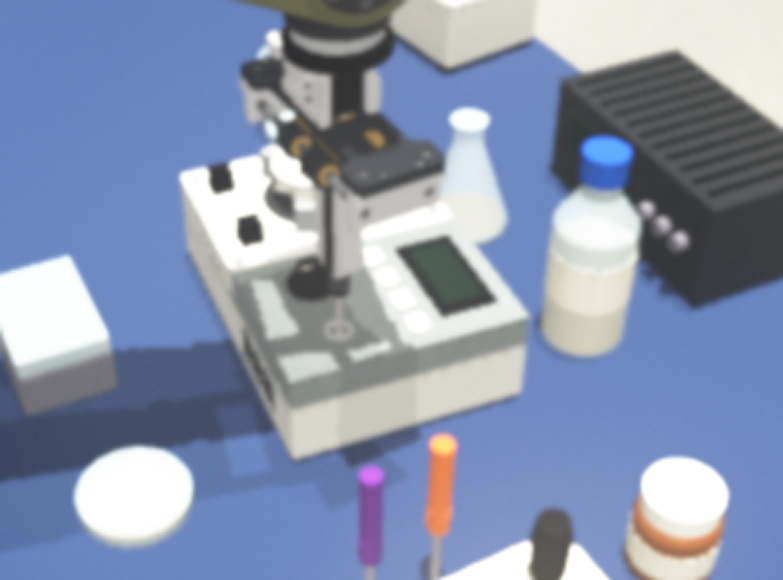

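The last picture shows the pin in the reset hole at crop (340,330) and the bystanders in place; the gripper body hides part of the rotor. The push is steady at about 8–9 N.

```bash
python3 -c "
from station import ctrl
print(ctrl.hand_in())"
```

```text
the job is handed in; nothing more can be done
None
```

I put the rotor back on the drive shaft and let go of it. I then took the reset pin from the stand's middle hole and pressed the reset button to its stop. I handed in at about 22.6 s with the pin still gripped and the button held down; the hand-in reports no verdict.

- **Rotor:** It met the shoulder at the expected height. After release, the wrist image showed the disc within about 1 px of its predicted home position. I could not recheck it at the very end, because the gripper partly hid it in the last side view.
- **Button:** The force rose from about 3 N to about 4.3 N as the button went down. It then jumped to 7 N with almost no further travel, which I took as the stop. It held steady at 7.5–9.4 N, well under the 40 N limit. The grip opening was 15.4 mm on the 16 mm handle.
- **Bystanders:** All those visible in the last side view looked undisturbed; I did not measure their positions.
- **Disagreements:** One rough top-camera estimate of the hole's height read 83.5 mm against the stated 90 mm. I relied on the wrist camera instead, and its later view of the hole agreed with its earlier ones to under 1 px. One first-look estimate of the pin's top was about 15 mm off and was replaced in the same way.

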